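# Turn the sample jar's label to the reader and scan

## Robot

A 6-joint arm with a two-finger parallel gripper is mounted at the origin on the work surface. World frame = base frame: x ahead of the robot, y to its left, z up, the work surface at z = 0. Lengths are in m, angles in degrees, forces in N, time in s.
With the tool pointing down it reaches from about 0.4 to 0.825 m from the base axis. Payload 7 kg.
Tool frame: the origin (TCP) lies midway between the tips of the shut fingers; the grasp point (between the pads) lies ctrl.grasp_offset behind it (ctrl.grasp_offset is the distance from the TCP to the grasp point, in m); z points along the fingers, y is the line along which they close (so a half turn about z gives the same grasp; the last joint's range is limited). The gripper opens to 88 mm and grips with 3 to 60 N. Pads are 19 mm wide; open, the fingers measure 130 mm over their backs; the gripper's body (78 mm by 193 mm) begins 47 mm behind the grasp point.
Start: joints at [86.58, 20.546, 0.682, 0, -70.136, -16.507], TCP at [0.23, 0.635, 0.227] pointing down, gripper open.
Joint ranges: [-176.03, 176.03], [-82.01, 121.73], [-58.28, 71.71], [-173.87, 95.51], [-174.79, -0.11], [-173.66, 173.66]. Speed limits (degrees/s): [136.94, 136.94, 172.46, 180, 180, 180].

## Interface

Orientations are given as [roll, pitch, yaw] about the fixed x, y, z axes, in that order (R = Rz(yaw) Ry(pitch) Rx(roll)).
In Python, from plant import ctrl gives the robot as it stands. The module is installed in compiled form; this text tells all that it offers.
- The arm moves only by the tool send_rows, never from a script. Its argument "increments" is a list that holds one entry, the list of rows, each a list of 4 numbers: the shift along the world's x, y, z normalised to -1 to 1, where 1 is 0.2 m, then the turn about the world's z normalised to -1 to 1, where 1 is 1.5 rad. In form: [[[x, y, z, roll], ...]]. A call has 1 to 12 rows; each row is the pose to reach, as a shift and turn from the pose commanded when the call began; what a row does not reach only later rows make up. A row lasts 1/8 s, in which the tool goes at most 62.5 mm and 10.7 degrees, less where a joint would pass 70% of its speed; a pose out of reach is approached as far as the arm can. A call with a number of a shift or a turn outside -1 to 1 is refused whole. A call with a gripper value outside its range is refused whole. "jaw" is the opening, from 0 (shut) to 1 (fully open), set as the call begins (left out, the last holds). The fingers move at their own pace and stop on an object; the grip force is fixed at half the most. Time passes only in rows, so rows that repeat a pose let the fingers close. It gives the time, the measured TCP pose, the force, the opening and the grip force at its end, in the units of the state.
- ctrl.get_obs(): the state, without advancing time (a new reading comes with each control period).
- ctrl.snapshot(name): name is "scene" or "side" or "wrist"; returns the picture (480x640x3 uint8, red, green, blue); there is no depth.
- ctrl.calibration(name): a dict with "mtx" (3x3 intrinsics, pixels), "eye" and "attitude" of the camera in the world. Camera axes: x right, y up, looking along -z (the intrinsics and any distortion apply to the point x, -y, -z); pixel columns grow to the right and rows downward; lengths in m; the calibration is good to about 2 mm. A picture is of the moment at which its call begins: read the wrist's pose just before it. calibration takes no time and is no camera call; for the wrist camera it gives the pose at the moment of the call.
- ctrl.close_job(): hands the job in; it is judged then, once.
Trained networks look in the newest picture that a camera, given by its name, has taken for a name from the list of things; names that differ only in an ending like _2 or _b are one class to them, and where a whole thing is asked for, a point or a joint stands for the part that bears it (a point fixed in the world has none). Each returns a list of dicts, best first, with "conf" (0 to 1); they miss things now and then, are a little off and sometimes report something else, mostly with a low value. They report only what shows in the picture. A call takes as long as a camera call. They do not tell look-alikes from the thing itself.
- ctrl.trace(thing, camera): "mask" (480x640 bool, what is visible of it) and "bbox" ([left, top, right, bottom] in pixels, round what is visible of it).
- ctrl.spot_point(thing, camera): "pixel" ([row, column] in pixels: a listed point, or the origin of a listed thing).
The state is a dict: "clock": time; "joint_pos": joint angles; "qvel": joint speeds; "tau": joint torques, N m; "tool_pos": TCP position; "orientation": TCP orientation; "force": force on the tool from outside, world axes, zero at the start; "moment": the same for the moment, N m; "opening": finger opening in m; "gripper_force": force on a finger pad.
Only numpy, scipy, OpenCV 4.12 (cv2) and the standard library are available. Lean on these libraries where they do the work, as an engineer would, in place of code of your own. Each camera call takes 0.05 s, during which the arm holds its last target. There are 200 camera calls.

## Task

Two sample jars stand on the two hand-turned stages of the label reader, and one of them already has its label facing the reader block: leave that one as it is. Without touching either jar, turn the other jar's stage by pushing its upright pins until that jar's label squarely faces the reader block too, and leave it standing so for a moment; only then press the round scan key on top of the reader fully down and let it come up again. Do not knock over or shift the tape roll and the two small bottles nearby.

Things in the scene. Friction and masses are not known exactly. Their poses are not given: they have to be found in the camera images.
- reader: fixed grey base plate (235 x 400 x 12 mm) with a white reader block along its far edge (360 mm along y, top 70 mm above the bench, front face at x = 92 mm, a dark window towards each stage). Origin: bench level, midway between the stage centres; +x points from stages to block. A label faces the reader when the jar's +x points the same way as the reader's +x
- stage_left_nest (a point): centre of the stage at the reader's y = +105 mm, on its top, 24 mm above the bench; six studs 6 mm high around it hold a jar with 2 mm play
- stage_right_nest (a point): the same for the stage at the reader's y = -105 mm
- stage_left (a joint): turning position q of the left stage, rad, counterclockwise from above: an aluminium disc, 148 mm across, top 24 mm above the bench, turning many times either way, staying where left. Three upright steel pins, 10 mm thick, tops 79 mm above the bench, stand on it 66 mm from its centre, at angles q, q + 120 and q + 240 deg from the reader's +x axis
- stage_right (a joint): turning position q of the right stage, rad, counterclockwise from above: an aluminium disc, 148 mm across, top 24 mm above the bench, turning many times either way, staying where left. Three upright steel pins, 10 mm thick, tops 79 mm above the bench, stand on it 66 mm from its centre, at angles q, q + 120 and q + 240 deg from the reader's +x axis
- jar_1: one of two like squat amber jars with white caps, 64 mm across, 60 mm tall, 0.2 kg. Origin: centre of its underside; its +x points out through the middle of its label, white with black bars, 80 deg wide; a black rib on the cap (top at 65 mm) runs from the centre to the rim above it. Stands loosely on either stage, carried by friction: a jerk makes it slip
- jar_2: the other of two like squat amber jars with white caps, 64 mm across, 60 mm tall, 0.2 kg. Origin: centre of its underside; its +x points out through the middle of its label, white with black bars, 80 deg wide; a black rib on the cap (top at 65 mm) runs from the centre to the rim above it. Stands loosely on either stage, carried by friction: a jerk makes it slip
- jar_1_label (a point): middle of the label on the side of jar_1, 32 mm from its axis, 26 mm above its underside
- jar_2_label (a point): the same point on jar_2
- scan_key (a joint): travel of the scan key, m: 0 up, 0.006 fully down. A round white push key 40 mm across in a grey housing on the middle of the reader block's top (reader x = 117 mm, y = 0); it takes about 5 N and springs back up
- scan_key_top (a point): centre of the scan key's top face
- tape_roll: bystander: a roll of paper tape lying flat on the bench before the reader, 72 mm across, 22 mm high, origin at the centre of its underside
- reagent_a: bystander: a small white bottle, 40 mm across, 75 mm tall, at one end of the reader, origin at the centre of its underside
- reagent_b: bystander: a bottle like reagent_a, at the other end of the reader
Mind the look-alikes: they are no part of the job. Leave any purple look-alike of the jar_2 alone.

How it is judged:
By the outcome, as a careful person would: the job done as asked, in the order asked, and still so for the second after the job is handed in, with the robot touching nothing.
It also fails if it takes over 58 s, if anything falls off the work surface, if the arm or the gripper's body presses on something with over 40 N, if the wrist force passes 120 N, or if a joint passes its speed limit or range.

## Working session

There is one attempt and no reset: what is moved stays moved. The work goes in short steps, Python scripts to look and compute and a tool call to move; the robot and the scene stay as the last step left them, time stands still between calls to the robot, and variables do not carry over. Pictures are saved under pics/ and viewed, at most 10 in all, crops included, and the job is handed in when it is done.

Besides the shell and the picture viewer there is one more tool, called after "Emit:" as name(argument=value, ...), one argument or row to a line, values as JSON. send_rows: Moves the arm, as the interface text tells. Its arguments: {"type":"object","properties":{"increments":{"type":"array"},"jaw":{"type":"number"}},"required":["increments"]}

```bash
mkdir -p pics; cat > h.py <<'E'
import numpy as np, cv2
from plant import ctrl
def cam(n):
    c=ctrl.calibration(n); return np.array(c["mtx"]),np.array(c["eye"]),c["attitude"]
def rot(a):
    from scipy.spatial.transform import Rotation as R
    a=np.array(a,float)
    return a if a.shape==(3,3) else R.from_euler('xyz',a,degrees=True).as_matrix()
def proj(n,P):
    K,e,a=cam(n); p=(np.atleast_2d(P)-e)@rot(a); p=p*[1,-1,-1]; q=p@K.T; return q[:,:2]/q[:,2:]
def unproj(n,rc,z):
    K,e,a=cam(n); d=np.linalg.inv(K)@[rc[1],rc[0],1]; d=rot(a)@(d*[1,-1,-1]); return e+d*(z-e[2])/d[2]
def save(n,f):
    im=ctrl.snapshot(n); cv2.imwrite('pics/'+f,im[:,:,::-1]); return im
E
python3 - <<'E'
from h import *
for n in ("scene","side","wrist"):
    print(n,ctrl.calibration(n)); save(n,n+"0.png")
print(ctrl.get_obs())
im=np.vstack([np.hstack([cv2.imread(f'pics/{n}0.png') for n in("scene","side")])])
for n in("scene","side","wrist"):
  for t in ("stage_left_nest","stage_right_nest","scan_key_top","reader","jar_1","jar_1_label","tape_roll","reagent_a"):
    print(n,t,[(np.round(d["pixel"]).tolist(),round(d["conf"],2)) for d in ctrl.spot_point(t,n)][:4])
E
```

```text
scene {'mtx': array([[507.55405671,   0.        , 321.18593616],
       [  0.        , 507.55405671, 240.82939297],
       [  0.        ,   0.        ,   1.        ]]), 'eye': array([ 0.80354713, -0.38544435,  0.91370484]), 'attitude': array([31.12415861,  0.57297295, 31.79105995])}
side {'mtx': array([[506.4359234 ,   0.        , 320.56271493],
       [  0.        , 506.4359234 , 233.9914867 ],
       [  0.        ,   0.        ,   1.        ]]), 'eye': array([ 0.30744494, -0.74832316,  0.80876229]), 'attitude': array([ 49.06113031,   0.12398898, -15.95255558])}
wrist {'mtx': array([[406.005156  ,   0.        , 322.72271446],
       [  0.        , 406.005156  , 243.49118417],
       [  0.        ,   0.        ,   1.        ]]), 'eye': array([0.30693787, 0.60556628, 0.38310607]), 'attitude': array([-1.76342585e+01, -4.94517673e-02, -1.09924705e+02])}
{'clock': 0.15, 'joint_pos': array([ 8.65778522e+01,  2.05837063e+01,  6.45756447e-01, -1.19706694e-02,
       -7.01353602e+01, -1.65060361e+01]), 'qvel': array([-0.01262681,  0.02565319,  0.18316512,  0.07363836,  0.08972077,
        0.
[... 690 characters left out ...]
0], 0.67)]
scene jar_1_label [([381.0, 284.0], 0.93)]
scene tape_roll [([305.0, 228.0], 0.76)]
scene reagent_a [([239.0, 382.0], 0.83)]
side stage_left_nest [([277.0, 335.0], 0.83)]
side stage_right_nest [([348.0, 385.0], 0.65)]
side scan_key_top [([272.0, 414.0], 0.78)]
side reader [([319.0, 359.0], 0.71)]
side jar_1 [([231.0, 297.0], 0.92), ([276.0, 335.0], 0.69), ([349.0, 386.0], 0.68)]
side jar_1_label [([259.0, 319.0], 0.27)]
side tape_roll [([342.0, 293.0], 0.8)]
side reagent_a [([398.0, 472.0], 0.76), ([232.0, 340.0], 0.71)]
wrist stage_left_nest []
wrist stage_right_nest []
wrist scan_key_top []
wrist reader []
wrist jar_1 []
wrist jar_1_label []
wrist tape_roll []
wrist reagent_a []
```

View pics/scene0.png

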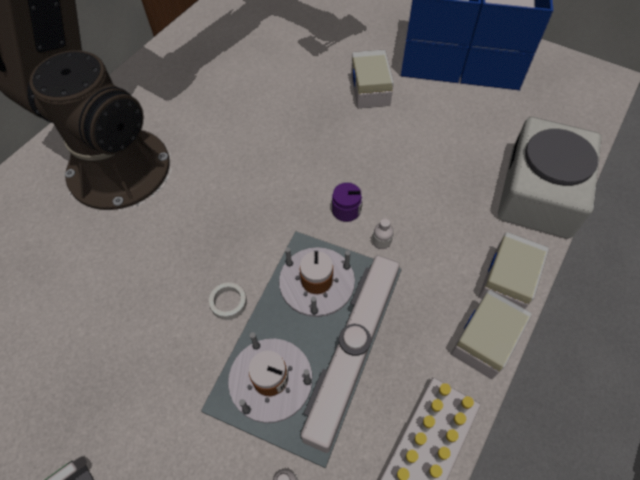

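View pics/wrist0.png

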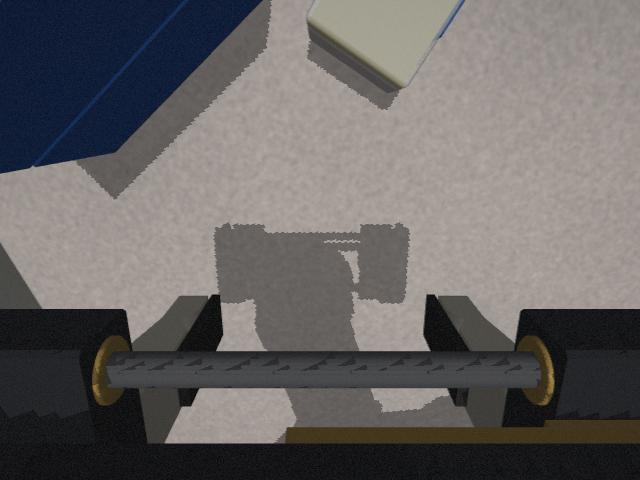

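The scene view shows the left stage at about (317,280) with its jar rib pointing up the image. The right stage is at about (270,378), its rib pointing to the block. The purple look-alike is at (347,200), and the wrist view shows only bench.

```bash
cat > fit.py <<'E'
from h import *
from scipy.optimize import least_squares
def W(p,P):
    c,s=np.cos(p[2]),np.sin(p[2]); P=np.atleast_2d(P)
    return np.c_[p[0]+c*P[:,0]-s*P[:,1],p[1]+s*P[:,0]+c*P[:,1],P[:,2]]
E
python3 - <<'E'
from fit import *
obs=[("scene",(275,317),(0,.105,.024)),("scene",(336,355),(.117,0,.085)),("scene",(377,271),(0,-.105,.024)),
("side",(277,335),(0,.105,.024)),("side",(348,385),(0,-.105,.024)),("side",(272,414),(.117,0,.085))]
for o in obs: print(o, unproj(o[0],o[1],o[2][2]).round(4))
f=lambda p:np.concatenate([(proj(n,W(p,P))[0]-[rc[1],rc[0]]) for n,rc,P in obs])
r=least_squares(f,[.6,0,0],loss='soft_l1'); print(r.x,np.degrees(r.x[2]),f(r.x).round(1))
for n in("scene","side"):
  for t in ("tape_roll","reagent_a"):
    print(n,t,[(unproj(n,d["pixel"],0).round(3).tolist(),round(d["conf"],2)) for d in ctrl.spot_point(t,n)])
p=r.x
im=cv2.imread('pics/scene0.png')
S=4
u0,v0=190,225
crop=cv2.resize(im[v0:v0+245,u0:u0+220],None,fx=S*.6,fy=S*.6,interpolation=cv2.INTER_CUBIC); S*=.6
def draw(P,col):
    for u,v in proj("scene",W(p,P)): cv2.circle(crop,(int((u-u0+.5)*S),int((v-v0+.5)*S)),2,col,-1)
a=np.radians(np.arange(0,360,10))
for y in(.105,-.105): draw(np.c_[.074*np.cos(a),y+.074*np.sin(a),0*a+.024],(0,0,255)); draw(np.c_[.032*np.cos(a),y+.032*np.sin(a),0*a+.084],(0,255,0))
draw([(.092,.18,.07),(.092,-.18,.07),(.117,0,.085)],(255,0,0))
cv2.imwrite('pics/ov1.png',crop)
E
```

```text
('scene', (275, 317), (0, 0.105, 0.024)) [ 0.5473 -0.0046  0.024 ]
('scene', (336, 355), (0.117, 0, 0.085)) [ 0.6826 -0.0961  0.085 ]
('scene', (377, 271), (0, -0.105, 0.024)) [ 0.5852 -0.2182  0.024 ]
('side', (277, 335), (0, 0.105, 0.024)) [ 0.5455 -0.0225  0.024 ]
('side', (348, 385), (0, -0.105, 0.024)) [ 0.5809 -0.2255  0.024 ]
('side', (272, 414), (0.117, 0, 0.085)) [ 0.6834 -0.1095  0.085 ]
[ 0.56718912 -0.11564215  0.15994186] 9.163993388569452 [-0.6  3.6 -0.2  0.5 -1.   0.1  0.8 -3.8  0.3 -3.  -2.8 -4.2]
scene tape_roll [([0.426, -0.141, 0.0], 0.76)]
scene reagent_a [([0.612, 0.15, 0.0], 0.83)]
side tape_roll [([0.422, -0.146, 0.0], 0.8)]
side reagent_a [([0.697, -0.353, 0.0], 0.76), ([0.609, 0.142, -0.0], 0.71)]
```

View pics/ov1.png

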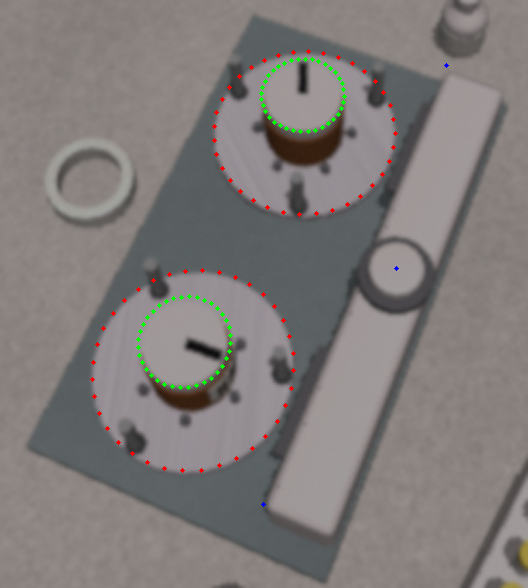

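View pics/side0.png

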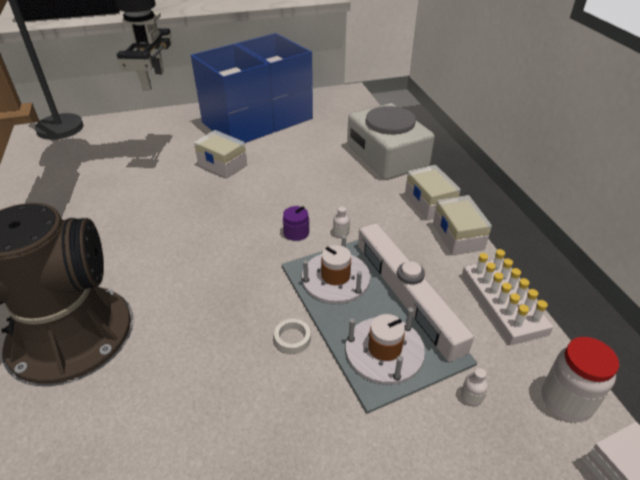

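Emit:
send_rows(
  increments=[
    [[0.1,-0.3,0.12,0.03],[0.21,-0.6,0.2,0.05],[0.35,-0.8,0.25,0.07],[0.42,-0.95,0.3,0.09]],
  ],
  jaw=0.27,
)

```text
clock: 2.05
tool_pos: [0.3151, 0.4425, 0.2877]
orientation: [-179.9, -0.0, -12.2]
force: [2.0, 0.4, 0.2]
opening: 0.0534
gripper_force: 0.0
```

Emit:
send_rows(
  increments=[
    [[0.1,-0.3,0.02,0.03],[0.21,-0.6,0.04,0.05],[0.35,-0.8,0.05,0.07],[0.42,-0.95,0.05,0.09]],
  ],
)

```text
clock: 2.55
tool_pos: [0.3989, 0.2527, 0.2973]
orientation: [-179.9, -0.1, -4.5]
force: [0.8, -0.5, 0.3]
opening: 0.0237
gripper_force: 0.0
```

Emit:
send_rows(
  increments=[
    [[0.1,-0.3,0.02,0.03],[0.21,-0.6,0.02,0.05],[0.35,-0.8,0.02,0.07],[0.42,-0.95,0.02,0.09]],
  ],
)

```text
clock: 3.05
tool_pos: [0.4828, 0.0626, 0.3008]
orientation: [-180.0, -0.0, 3.2]
force: [0.4, 0.4, -0.5]
opening: 0.0237
gripper_force: 0.0
```

Emit:
send_rows(
  increments=[
    [[0.1,-0.3,0,0.03],[0.21,-0.6,0,0.05],[0.35,-0.8,0,0.07],[0.42,-0.9,0,0.07],[0.42,-0.9,0,0.07],[0.42,-0.9,0,0.07]],
  ],
)

```text
clock: 3.8
tool_pos: [0.5658, -0.1153, 0.3005]
orientation: [-180.0, 0.0, 9.3]
force: [1.2, -0.3, 0.2]
opening: 0.0235
gripper_force: 0.0
```

```bash
python3 - <<'E'
from fit import *
o=ctrl.get_obs(); print(o["clock"],o["tool_pos"],o["orientation"],o["opening"],ctrl.grasp_offset,o["joint_pos"].round(1))
print(ctrl.calibration("wrist")["eye"])
save("wrist","w1.png")
for t in ("stage_left_nest","stage_right_nest","scan_key_top","reader","jar_1","jar_1_label","reagent_a","tape_roll"):
    print(t,[(np.round(d["pixel"],1).tolist(),round(d["conf"],2)) for d in ctrl.spot_point(t,"wrist")][:4])
E
```

```text
3.8 [ 0.56578004 -0.1152592   0.30047676] [-1.79991113e+02  1.25271157e-02  9.27840031e+00] 0.023463950608236157 0.0188 [  7.9   9.1  -5.1  -0.  -75.7  91.4]
[ 0.6466329  -0.10258869  0.45783061]
stage_left_nest []
stage_right_nest [([100.8, 559.8], 0.52)]
scan_key_top [([71.7, 328.2], 0.8)]
reader [([189.7, 325.1], 0.73)]
jar_1 [([191.4, 421.9], 0.87), ([200.9, 67.9], 0.74), ([192.2, 228.2], 0.73)]
jar_1_label [([168.6, 429.7], 0.76)]
reagent_a [([106.5, 93.3], 0.84), ([101.9, 559.0], 0.76)]
tape_roll [([302.2, 323.2], 0.8)]
```

View pics/w1.png

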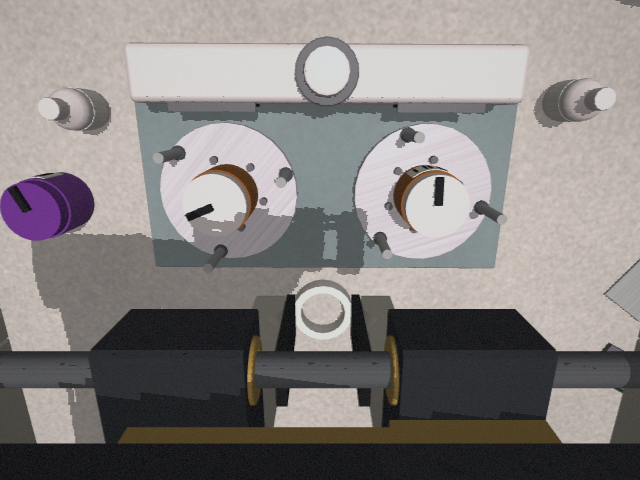

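The wrist view shows both stages, centres about (229,190) and (423,191), and the key at (327,71). The left jar's rib points to the lower left, while the right jar's rib points at the block.

```bash
cat >> fit.py <<'E'
def rib(img,n,c,thr=70):
    "angle of the black rib of the cap centred at world c (z .089) by dark pixels near the projected cap, world deg"
    cc=c.copy(); cc[2]=.084; g=cv2.cvtColor(img,cv2.COLOR_RGB2GRAY)
    pts=[]
    u,v=proj(n,cc)[0]
    for r in range(int(v)-60,int(v)+60):
        for k in range(int(u)-60,int(u)+60):
            if 0<=r<480 and 0<=k<640 and g[r,k]<thr:
                P=unproj(n,(r,k),.089)
                if np.hypot(*(P-cc)[:2])<.028: pts.append(P[:2])
    pts=np.array(pts); m=pts.mean(0)
    w,V=np.linalg.eigh(np.cov((pts-m).T)); d=V[:,1]; d=d*np.sign(d@(m-cc[:2]))
    return len(pts),np.degrees(np.arctan2(d[1],d[0])),m
E
python3 - <<'E'
from fit import *
obs=[((190.5,229),(0,.105,.024)),((191.5,423.5),(0,-.105,.024)),((71.5,327.5),(.117,0,.085)),((102,136),(.092,.18,.07)),((102,526),(.092,-.18,.07))]
f=lambda p:np.concatenate([(proj("wrist",W(p,P))[0]-[rc[1],rc[0]]) for rc,P in obs])
r=least_squares(f,[.567,-.116,.16]); p=r.x; print(p,np.degrees(p[2]),f(p).round(1))
np.save("p.npy",p)
im=cv2.imread('pics/w1.png')[:,:,::-1]
for y in (.105,-.105):
    n,a,m=rib(im,"wrist",W(p,[(0,y,.089)])[0]); print(y,n,a-np.degrees(p[2]),m-W(p,[(0,y,0)])[0,:2])
c=W(p,[(0,.105,0)])[0]; print("left centre",c)
for tip in [(155,158),(283,180),(213,264),(409,133),(379,251),(503,217)]:
    P=unproj("wrist",tip[::-1],.079); print(tip)if 0 else None
    for s in (.105,-.105):
        d=(P-W(p,[(0,s,.079)])[0])[:2]
        if np.hypot(*d)<.09: print(np.hypot(*d),np.degrees(np.arctan2(d[1],d[0])-p[2]))
print("key",W(p,[(.117,0,.085)]))
# mask approach for tape
for n,rc in(("wrist",(302,323)),("wrist",(106,93)),("wrist",(102,559))): print(unproj(n,rc,0))
E
```

```text
[ 0.56782176 -0.12071656  0.16109915] 9.230301649487027 [ 1.4  2.5  1.5  1.9  1.8 -1.5 -6.5 -0.7  2.2  0.1]
0.105 192 112.81302637403041 [-0.0076938   0.01362863]
-0.105 230 2.4449968754291564 [0.01363607 0.00630352]
left centre [ 0.55097942 -0.01707614  0.        ]
0.06918537951152941 51.983213347415955
0.06647024193851025 -70.09815243095963
0.06185584133532788 -188.86506565526614
0.0729392408547245 26.621872537021964
0.07231140689175788 130.69361909594863
0.06391792416537107 -101.2660050903976
key [[ 0.6833068  -0.10194938  0.085     ]]
[ 0.42815107 -0.13855867  0.        ]
[0.61558596 0.14149772 0.        ]
[ 0.70025108 -0.34872416  0.        ]
```

Emit:
send_rows(
  increments=[
    [[-0.15,0.2,-0.2,-0.05],[-0.3,0.4,-0.45,-0.108],[-0.4,0.49,-0.7,-0.108],[-0.4,0.49,-0.9,-0.108],[-0.4,0.49,-0.98,-0.108],[-0.4,0.49,-0.98,-0.108]],
  ],
)

```text
clock: 5.0
tool_pos: [0.4853, -0.0175, 0.1036]
orientation: [179.9, 0.1, 0.0]
force: [0.9, 0.0, 0.1]
opening: 0.0235
gripper_force: 0.0
```

```bash
python3 - <<'E'
from fit import *
o=ctrl.get_obs(); print(o["clock"],o["tool_pos"],o["orientation"],o["opening"],o["force"])
save("wrist","w2.png"); print(proj("wrist",[.486,-.017,.079]),proj("wrist",o["tool_pos"]))
E
```

```text
5.0 [ 0.48530207 -0.01753369  0.10363728] [1.79948906e+02 1.36338689e-01 3.39617843e-02] 0.023537332922434786 [0.90349467 0.02303602 0.08711595]
[[320.66933151 289.83365553]] [[321.63443779 314.7325092 ]]
```

View pics/w2.png

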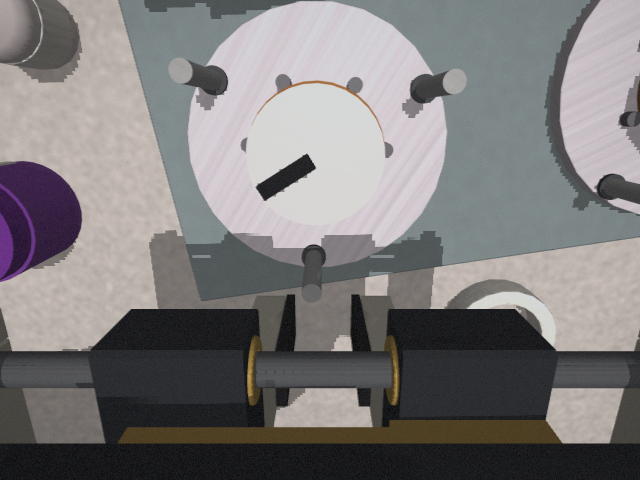

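The pin top shows at (312,291), about 4 mm to +y of my estimate. Now I refine the stage centre from the three pin tops: (180,71), (455,81) and (312,292).

```bash
python3 - <<'E'
from fit import *
print("disc",unproj("wrist",(133,317.5),.024))
T=np.array([unproj("wrist",(r,c),.079)[:2] for c,r in((180,71),(455,81),(312,292))]); m=T.mean(0)
print(m,np.hypot(*(T-m).T),np.degrees(np.arctan2(*(T-m).T[::-1])),T)
im=cv2.imread('pics/w2.png')[:,:,::-1]
r=rib(im,"wrist",np.r_[m,.089]); print(r)
E
```

```text
disc [ 0.55800894 -0.01500579  0.024     ]
[ 0.55051985 -0.01488233] [0.0662505  0.06623182 0.06571789] [ 58.37520396 -62.14673467 178.12838084] [[ 0.58525859  0.04152998]
 [ 0.58146393 -0.07344099]
 [ 0.48483701 -0.01273598]]
(1003, np.float64(122.0203245490247), array([ 0.54280848, -0.00220791]))
```

Emit:
send_rows(
  increments=[
    [[-0.005,0.023,0,0],[-0.005,0.023,-0.15,0],[-0.005,0.023,-0.29,0],[-0.005,0.023,-0.29,0]],
  ],
)

```text
clock: 5.55
tool_pos: [0.4843, -0.013, 0.046]
orientation: [180.0, 0.1, -0.0]
force: [0.4, -0.1, 0.4]
opening: 0.024
gripper_force: 0.0
```

```bash
python3 - <<'E'
from fit import *
o=ctrl.get_obs(); print(o["clock"],o["tool_pos"],o["orientation"],o["force"])
c=np.array([.5505,-.0149]); R=.066
ph=np.r_[178.1,178.1-np.cumsum(np.r_[[1,1,1.5,1.5],[2]*56])]
P=c+R*np.c_[np.cos(np.radians(ph)),np.sin(np.radians(ph))]
for k in range(5):
    i=12*k; d=(P[i+1:i+13]-P[i])/.2; a=np.radians(ph[i+1:i+13]-ph[i])/1.5
    print(ph[i+12],[[round(x,3),round(y,3),0,round(t,3)] for (x,y),t in zip(d.tolist(),a.tolist())])
E
```

```text
5.55 [ 0.48429966 -0.01302228  0.04597762] [ 1.79957718e+02  1.24394045e-01 -5.06407959e-03] [ 0.41513916 -0.14950708  0.40816716]
157.1 [[0.0, 0.006, 0, -0.012], [0.001, 0.012, 0, -0.023], [0.001, 0.02, 0, -0.041], [0.002, 0.029, 0, -0.058], [0.004, 0.04, 0, -0.081], [0.006, 0.051, 0, -0.105], [0.008, 0.063, 0, -0.128], [0.011, 0.074, 0, -0.151], [0.014, 0.085, 0, -0.175], [0.018, 0.096, 0, -0.198], [0.022, 0.107, 0, -0.221], [0.026, 0.117, 0, -0.244]]
133.1 [[0.005, 0.011, 0, -0.023], [0.01, 0.021, 0, -0.047], [0.015, 0.031, 0, -0.07], [0.021, 0.041, 0, -0.093], [0.027, 0.051, 0, -0.116], [0.033, 0.06, 0, -0.14], [0.04, 0.07, 0, -0.163], [0.047, 0.079, 0, -0.186], [0.055, 0.088, 0, -0.209], [0.062, 0.096, 0, -0.233], [0.07, 0.105, 0, -0.256], [0.079, 0.113, 0, -0.279]]
109.1 [[0.009, 0.008, 0, -0.023], [0.017, 0.015, 0, -0.047], [0.026, 0.022, 0, -0.07], [0.036, 0.029, 0, -0.093], [0.045, 0.035, 0, -0.116], [0.055, 0.042, 0, -0.14], [0.065, 0.047, 0, -0.163], [0.075, 0.053, 0, -0.186], [0.085, 0.058, 0, -0.209], [0.096, 0.063, 0, -0.233], [0.107, 0.067, 0, -0.256], [0.117, 0.071, 0, -0.279]]
85.1 [[0.011, 0.004, 0, -0.023], [0.022, 0.007, 0, -0.047], [0.033, 0.01, 0, -0.07], [0.044, 0.012, 0, -0.093], [0.056, 0.014, 0, -0.116], [0.067, 0.016, 0, -0.14], [0.079, 0.017, 0, -0.163], [0.09, 0.018, 0, -0.186], [0.102, 0.018, 0, -0.209], [0.113, 0.018, 0, -0.233], [0.125, 0.018, 0, -0.256], [0.136, 0.017, 0, -0.279]]
61.099999999999994 [[0.011, -0.001, 0, -0.023], [0.023, -0.003, 0, -0.047], [0.034, -0.005, 0, -0.07], [0.045, -0.007, 0, -0.093], [0.057, -0.01, 0, -0.116], [0.068, -0.013, 0, -0.14], [0.079, -0.017, 0, -0.163], [0.09, -0.021, 0, -0.186], [0.1, -0.025, 0, -0.209], [0.111, -0.029, 0, -0.233], [0.121, -0.035, 0, -0.256], [0.131, -0.04, 0, -0.279]]
```

Emit:
send_rows(
  increments=[
    [[0.0,0.006,0,-0.012],[0.001,0.012,0,-0.023],[0.001,0.02,0,-0.041],[0.002,0.029,0,-0.058],[0.004,0.04,0,-0.081],[0.006,0.051,0,-0.105],[0.008,0.063,0,-0.128],[0.011,0.074,0,-0.151],[0.014,0.085,0,-0.175],[0.018,0.096,0,-0.198],[0.022,0.107,0,-0.221],[0.026,0.117,0,-0.244]],
  ],
)

```text
clock: 7.05
tool_pos: [0.4902, 0.0105, 0.0467]
orientation: [180.0, 0.0, -21.1]
force: [0.2, -0.9, -0.4]
opening: 0.0236
gripper_force: 0.5
```

```bash
python3 - <<'E'
from fit import *
o=ctrl.get_obs(); print(o["clock"],o["tool_pos"],o["orientation"],o["force"])
im=save("wrist","w3.png"); print(rib(im,"wrist",np.array([.5505,-.0149,.089])))
print(rib(ctrl.snapshot("scene"),"scene",np.array([.5505,-.0149,.089])))
E
```

```text
7.05 [0.49015268 0.01053581 0.04669413] [ 1.79981203e+02  8.09071904e-03 -2.10774818e+01] [ 0.24965544 -0.92254406 -0.41066832]
(1748, np.float64(108.79044142234095), array([ 0.5462651, -0.0034934]))Traceback (most recent call last):
  File "<stdin>", line 4, in <module>
  File "fit.py", line 14, in rib
    P=unproj(n,(r,k),.089)
  File "h.py", line 12, in unproj
    K,e,a=cam(n); d=np.linalg.inv(K)@[rc[1],rc[0],1]; d=rot(a)@(d*[1,-1,-1]); return e+d*(z-e[2])/d[2]
          ~~~^^^
  File "h.py", line 4, in cam
    c=ctrl.calibration(n); return np.array(c["mtx"]),np.array(c["eye"]),c["attitude"]
ValueError: time passes only in moves, steps and waits
```

The jar is following the stage, its rib having gone from 122 to about 109 deg, so I continue.

Emit:
send_rows(
  increments=[
    [[0.005,0.011,0,-0.023],[0.01,0.021,0,-0.047],[0.015,0.031,0,-0.07],[0.021,0.041,0,-0.093],[0.027,0.051,0,-0.116],[0.033,0.06,0,-0.14],[0.04,0.07,0,-0.163],[0.047,0.079,0,-0.186],[0.055,0.088,0,-0.209],[0.062,0.096,0,-0.233],[0.07,0.105,0,-0.256],[0.079,0.113,0,-0.279]],
  ],
)

```text
clock: 8.65
tool_pos: [0.506, 0.0333, 0.0465]
orientation: [180.0, 0.0, -45.1]
force: [-1.6, -0.3, -0.6]
opening: 0.0242
gripper_force: 0.6
```

Emit:
send_rows(
  increments=[
    [[0.009,0.008,0,-0.023],[0.017,0.015,0,-0.047],[0.026,0.022,0,-0.07],[0.036,0.029,0,-0.093],[0.045,0.035,0,-0.116],[0.055,0.042,0,-0.14],[0.065,0.047,0,-0.163],[0.075,0.053,0,-0.186],[0.085,0.058,0,-0.209],[0.096,0.063,0,-0.233],[0.107,0.067,0,-0.256],[0.117,0.071,0,-0.279]],
  ],
)

```text
clock: 10.15
tool_pos: [0.5297, 0.0474, 0.0466]
orientation: [-180.0, -0.0, -69.0]
force: [-1.2, -0.6, -0.7]
opening: 0.0238
gripper_force: 0.4
```

Emit:
send_rows(
  increments=[
    [[0.011,0.004,0,-0.023],[0.022,0.007,0,-0.047],[0.033,0.01,0,-0.07],[0.044,0.012,0,-0.093],[0.056,0.014,0,-0.116],[0.067,0.016,0,-0.14],[0.079,0.017,0,-0.163],[0.09,0.018,0,-0.186],[0.102,0.018,0,-0.209],[0.113,0.018,0,-0.233],[0.125,0.018,0,-0.256],[0.136,0.017,0,-0.279]],
  ],
)

```text
clock: 11.65
tool_pos: [0.5568, 0.0507, 0.0466]
orientation: [180.0, -0.0, -93.0]
force: [-1.3, -0.5, 0.3]
opening: 0.0239
gripper_force: 0.5
```

```bash
python3 - <<'E'
import re
s=open('h.py').read()
s=s.replace("import numpy as np, cv2","import numpy as np, cv2, functools").replace("def cam(n)","@functools.lru_cache(None)\ndef cam(n)")
open('h.py','w').write(s)
from fit import *
o=ctrl.get_obs(); print(o["clock"],o["tool_pos"],o["orientation"],o["force"])
im=save("wrist","w4.png"); print(rib(im,"wrist",np.array([.5505,-.0149,.089])))
E
```

```text
11.65 [0.55681515 0.0507187  0.04655111] [ 1.79999172e+02 -7.50364532e-04 -9.30267498e+01] [-1.28251544 -0.50989117  0.29235204]
(1835, np.float64(35.98347577853154), array([ 0.5598561 , -0.00812716]))
```

View pics/w4.png

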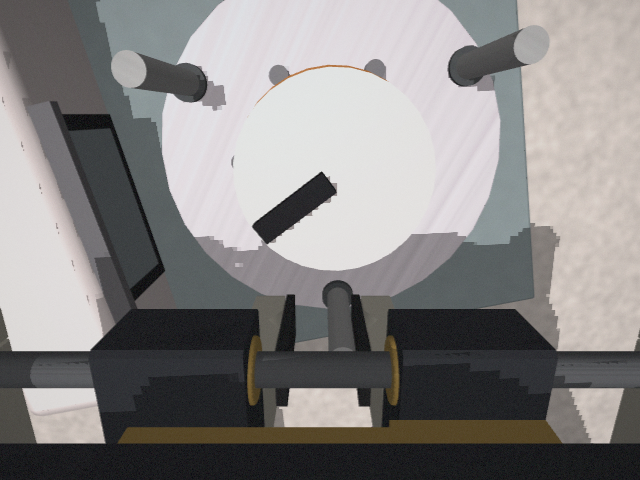

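The pin rests against the trailing finger and the rib reads 36 deg, so about 26.5 deg remain.

Emit:
send_rows(
  increments=[
    [[0.011,-0.001,0,-0.023],[0.023,-0.003,0,-0.047],[0.034,-0.005,0,-0.07],[0.045,-0.007,0,-0.093],[0.057,-0.01,0,-0.116],[0.068,-0.013,0,-0.14],[0.079,-0.017,0,-0.163],[0.09,-0.021,0,-0.186],[0.1,-0.025,0,-0.209],[0.111,-0.029,0,-0.233],[0.121,-0.035,0,-0.256],[0.131,-0.04,0,-0.279]],
  ],
)

```text
clock: 13.2
tool_pos: [0.583, 0.0427, 0.0465]
orientation: [-180.0, 0.0, -117.0]
force: [-1.0, 0.0, 0.1]
opening: 0.0237
gripper_force: 0.5
```

```bash
python3 - <<'E'
from fit import *
o=ctrl.get_obs(); print(o["clock"],o["tool_pos"],o["orientation"],o["force"])
im=save("wrist","w5.png"); print(rib(im,"wrist",np.array([.5505,-.0149,.089])))
c=np.array([.5505,-.0149]); t=o["tool_pos"][:2]-c; print(np.hypot(*t),np.degrees(np.arctan2(t[1],t[0])))
E
```

```text
13.2 [0.58303398 0.04273969 0.04654986] [-1.79999547e+02  8.13847118e-03 -1.17007900e+02] [-0.96619207  0.03616779  0.12937598]
(1833, np.float64(12.205550238555743), array([ 0.56160984, -0.01298862]))
0.0661875700247683 60.558004315747205
```

View pics/w5.png

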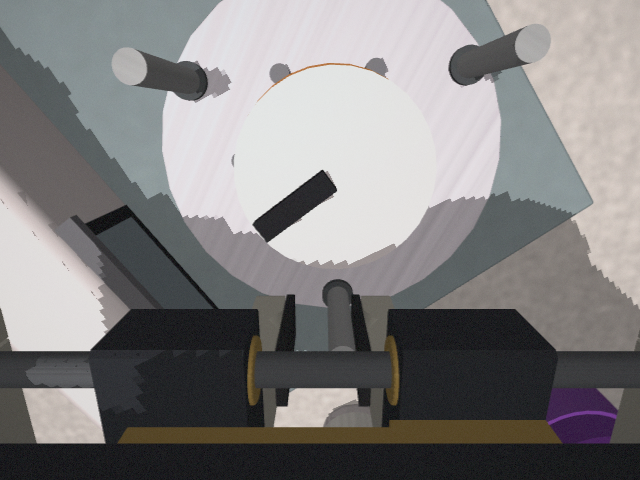

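The rib now reads 12.2 deg. I get the reader's yaw from the plate edges, (487,0)-(593,205) here and the front edge (156,268)-(494,267) in w1.

```bash
python3 - <<'E'
from fit import *
def ang(n,a,b,z):
    d=unproj(n,b[::-1],z)-unproj(n,a[::-1],z); return np.degrees(np.arctan2(d[1],d[0]))
g=cv2.cvtColor(cv2.imread('pics/w5.png'),cv2.COLOR_BGR2GRAY).astype(float); 
rgb=cv2.imread('pics/w5.png').astype(float); sat=rgb[:,:,1]-rgb[:,:,2] # plate is greenish: G>R
def fitedge(rows,lo,hi,sign=1):
    pts=[]
    for r in rows:
        s=cv2.GaussianBlur(sat[r-1:r+2].mean(0)[None],(9,1),2)[0]; d=np.diff(s)[lo(r):hi(r)]; pts.append((lo(r)+np.argmin(d)+.5,r))
    x,y,x0,y0=cv2.fitLine(np.array(pts,np.float32),cv2.DIST_HUBER,0,.01,.01).ravel(); return (x0-80*x,y0-80*y),(x0+80*x,y0+80*y)
e=lambda r:487+(r/205)*106
a,b=fitedge(range(10,195,3),lambda r:int(e(r)-15),lambda r:int(e(r)+15)); print(a,b,ang("wrist",a,b,.012)%180)
print("front edge",ang("wrist",(428,305),(593,205),.012)%180-90)
# scene cam plate edges (long edges)
im=cv2.imread('pics/scene0.png')
print("scene",ang("scene",(205,409),(295,234),.012)-90, ang("scene",(205,409),(327,463),.012))
print("side",ang("side",(366,404),(283,262),.012)-90)
E
```

```text
(np.float32(506.43787), np.float32(37.96013)) (np.float32(581.4685), np.float32(179.27682)) 98.86372281549245
front edge -81.83479760662843
scene 9.432262471478893 9.434123939721793
side 8.895240657696164
```

Emit:
send_rows(
  increments=[
    [[0.005,-0.003,0,-0.012],[0.01,-0.006,0,-0.024],[0.0155,-0.009,0,-0.036],[0.0155,-0.009,0,-0.036],[0.0155,-0.009,0,-0.036]],
  ],
)

```text
clock: 13.88
tool_pos: [0.5861, 0.0409, 0.0466]
orientation: [-180.0, 0.0, -120.0]
force: [-0.6, 1.3, -0.5]
opening: 0.0237
gripper_force: 0.0
```

```bash
python3 - <<'E'
from fit import *
o=ctrl.get_obs(); print(o["clock"],o["tool_pos"],o["orientation"],o["force"])
im=save("wrist","w6.png"); print(rib(im,"wrist",np.array([.5505,-.0149,.089])))
E
```

```text
13.875 [0.58614766 0.04093498 0.04664459] [-1.79983436e+02  9.47275679e-03 -1.19953117e+02] [-0.56414998  1.25695151 -0.54105677]
(1848, np.float64(9.098997705329923), array([ 0.56164364, -0.01360663]))
```

Emit:
send_rows(
  increments=[
    [[-0.01,0.006,0,0.024],[-0.01,0.006,0,0.024],[-0.01,0.006,0.2,0.024],[-0.01,0.006,0.45,0.024],[-0.01,-0.1,0.7,0.13],[-0.02,-0.2,0.95,0.25],[-0.03,-0.3,1,0.37],[-0.04,-0.4,1,0.49],[-0.06,-0.5,1,0.61],[-0.08,-0.6,1,0.73],[-0.1,-0.7,1,0.85],[-0.1,-0.78,1,0.97]],
  ],
  jaw=0,
)

```text
clock: 15.42
tool_pos: [0.5656, -0.1158, 0.2467]
orientation: [180.0, -0.0, -36.3]
force: [-0.6, -0.7, 0.0]
opening: 0.0002
gripper_force: 0.0
```

I set the jaw to close while the fingers still straddled the pin, which may have moved the stage. I check before going on.

Emit:
send_rows(
  increments=[
    [[0,0,0.1,0.12],[0,0,0.2,0.24],[0,0,0.27,0.36],[0,0,0.27,0.48],[0,0,0.27,0.53],[0,0,0.27,0.53],[0,0,0.27,0.53]],
  ],
)

```text
clock: 16.3
tool_pos: [0.5659, -0.115, 0.3006]
orientation: [180.0, 0.0, 8.8]
force: [-0.3, -0.6, -0.2]
opening: 0.0002
gripper_force: 0.0
```

```bash
python3 - <<'E'
from fit import *
o=ctrl.get_obs(); print(o["clock"],o["tool_pos"],o["orientation"])
im=save("wrist","w7.png"); p=np.load("p.npy")
print(rib(im,"wrist",np.array([.5505,-.0149,.089])),rib(im,"wrist",W(p,[(0,-.105,.089)])[0]))
E
```

```text
16.3 [ 0.56591864 -0.11504514  0.30055438] [1.79998093e+02 9.64407133e-04 8.84954144e+00]
(226, np.float64(8.677098474660923), array([ 0.56529767, -0.01349322])) (226, np.float64(11.468717138313378), array([ 0.5976733, -0.2181337]))
```

View pics/w7.png

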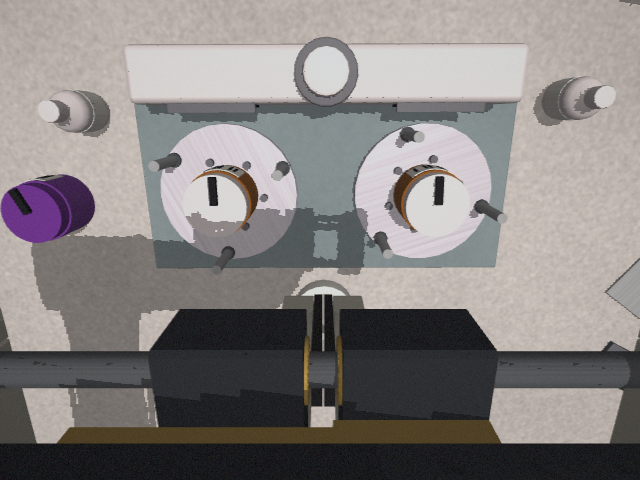

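After release the left rib reads 8.7 deg against a reader yaw of about 9, so both labels face the block. Next is the scan key.

Emit:
send_rows(
  increments=[
    [[0.25,0.03,0,0],[0.5,0.07,-0.1,0],[0.585,0.075,-0.35,0],[0.585,0.075,-0.6,0],[0.585,0.075,-0.8,0],[0.585,0.075,-0.93,0],[0.585,0.075,-0.975,0],[0.585,0.075,-0.975,0]],
  ],
)

```text
clock: 17.35
tool_pos: [0.6831, -0.1001, 0.1056]
orientation: [180.0, 0.0, 8.9]
force: [-0.7, -0.3, -0.0]
opening: 0.0006
gripper_force: 0.0
```

```bash
python3 - <<'E'
from fit import *
o=ctrl.get_obs(); print(o["clock"],o["tool_pos"],o["force"])
a=cv2.cvtColor(save("scene","s8.png"),cv2.COLOR_RGB2BGR); b=cv2.cvtColor(save("side","d8.png"),cv2.COLOR_RGB2BGR)
f=lambda im,u,v:cv2.resize(im[v-45:v+55,u-50:u+50],(400,400),interpolation=cv2.INTER_CUBIC)
cv2.imwrite("pics/key.png",np.hstack([f(a,355,330),f(b,411,265)]))
E
```

```text
17.35 [ 0.68308784 -0.10009035  0.10555727] [-0.65128754 -0.29552844 -0.04328017]
```

View pics/key.png

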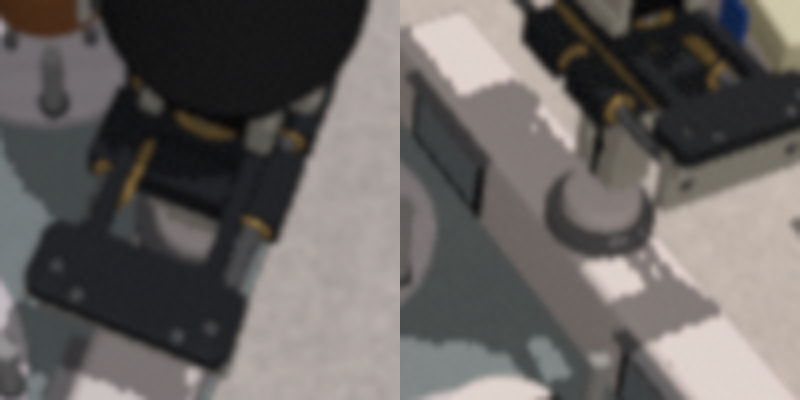

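The fingertips stand above the key in both views, so I start pressing.

Emit:
send_rows(
  increments=[
    [[0,0,-0.02,0],[0,0,-0.04,0],[0,0,-0.06,0],[0,0,-0.08,0],[0,0,-0.09,0],[0,0,-0.09,0]],
  ],
)

```text
clock: 18.2
tool_pos: [0.683, -0.1, 0.0877]
orientation: [180.0, 0.0, 9.0]
force: [-1.4, 0.7, 4.2]
opening: 0.0008
gripper_force: 2.0
```

Emit:
send_rows(
  increments=[
    [[0,0,-0.01,0],[0,0,-0.015,0],[0,0,-0.02,0],[0,0,-0.025,0],[0,0,-0.025,0]],
  ],
)

```text
clock: 18.82
tool_pos: [0.6832, -0.1001, 0.086]
orientation: [179.9, -0.1, 9.0]
force: [-10.3, 3.9, 22.4]
opening: 0.0004
gripper_force: 11.6
```

Force rose to 22 N at z = 0.086, which looks like the stop. I lift in small steps to find where contact ends, and so confirm the travel.

Emit:
send_rows(
  increments=[
    [[0,0,0.015,0],[0,0,0.025,0],[0,0,0.025,0]],
  ],
)

```text
clock: 19.2
tool_pos: [0.683, -0.1001, 0.0876]
orientation: [-180.0, -0.0, 8.9]
force: [-0.9, 0.2, 3.1]
opening: 0.001
gripper_force: 2.0
```

Emit:
send_rows(
  increments=[
    [[0,0,0.008,0],[0,0,0.008,0]],
  ],
)

```text
clock: 19.45
tool_pos: [0.683, -0.1, 0.089]
orientation: [-180.0, 0.0, 8.9]
force: [-1.5, 0.1, 3.1]
opening: 0.001
gripper_force: 1.6
```

Emit:
send_rows(
  increments=[
    [[0,0,0.008,0],[0,0,0.008,0]],
  ],
)

```text
clock: 19.7
tool_pos: [0.683, -0.1, 0.0907]
orientation: [-180.0, 0.0, 9.0]
force: [-0.7, 0.4, 2.6]
opening: 0.0003
gripper_force: 1.2
```

Emit:
send_rows(
  increments=[
    [[0,0,0.01,0],[0,0,0.01,0]],
  ],
)

```text
clock: 19.95
tool_pos: [0.683, -0.1, 0.0926]
orientation: [-180.0, -0.0, 8.9]
force: [-0.4, 1.0, 0.2]
opening: 0.0004
gripper_force: 0.0
```

Contact spans 0.092 to 0.086 m, the full 6 mm of travel, and the key is up again. I retreat and check.

Emit:
send_rows(
  increments=[
    [[0,0,0.2,0],[0,0,0.5,0],[-0.2,-0.03,0.8,0],[-0.45,-0.07,1,0],[-0.585,-0.075,1,0],[-0.585,-0.075,1,0],[-0.585,-0.075,1,0],[-0.585,-0.075,1,0]],
  ],
)

```text
clock: 20.95
tool_pos: [0.5664, -0.1149, 0.2917]
orientation: [-180.0, 0.1, 9.0]
force: [-0.3, -1.2, 0.4]
opening: 0.0002
gripper_force: 0.0
```

```bash
python3 - <<'E'
from fit import *
o=ctrl.get_obs(); print(o["clock"],o["tool_pos"],o["force"])
im=save("wrist","w9.png"); p=np.load("p.npy")
print(rib(im,"wrist",np.array([.5505,-.0149,.089])),rib(im,"wrist",W(p,[(0,-.105,.089)])[0]))
a=cv2.imread("pics/w7.png");b=cv2.imread("pics/w9.png"); print(o["tool_pos"],(cv2.absdiff(a,b)[:230].max(2)>60).sum())
for t in("reagent_a","tape_roll"): print(t,[(np.round(d["pixel"]).tolist(),round(d["conf"],2)) for d in ctrl.spot_point(t,"wrist")][:3])
E
```

```text
20.95 [ 0.56642489 -0.11489297  0.29172605] [-0.30545362 -1.17550065  0.35014696]
(230, np.float64(8.285167722563317), array([ 0.56511841, -0.01363691])) (244, np.float64(11.663902396712244), array([ 0.59804304, -0.21800998]))
[ 0.56642489 -0.11489297  0.29172605] 5439
reagent_a [([100.0, 564.0], 0.97), ([110.0, 85.0], 0.94)]
tape_roll [([308.0, 325.0], 0.7)]
```

```bash
python3 -c "
from plant import ctrl; print(ctrl.close_job())"
```

```text
the job is handed in; nothing more can be done
None
```

I turned the left stage by its pin until its jar's label faced the reader, measured within about 1°, then pressed the scan key down its full 6 mm and let it come back up. I closed the fingers on the pin by mistake while backing off, but the label barely moved (about 0.4°). The job is handed in; the right jar and the bystanders were not touched.

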